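Press the planishing hammer home in its cutout tray

ROBOT

A 6-joint arm with a two-finger parallel gripper is mounted at the origin on the work surface; the furniture and walls round the work are solid. World frame = base frame: x ahead of the robot, y to its left, z up, the work surface at z = 0. Lengths are in m, angles in rad, forces in N, time in s.
With the tool pointing down it reaches from about 0.35 to 0.85 m from the base axis. Payload 8.1 kg.
Tool frame: the origin (TCP) lies on the front face of the gripper's body, between the roots of the fingers; the fingertips stand 84 mm ahead of it and the grasp point (between the pads) lies 65 mm ahead of it; z points along the fingers, y is the line along which they close (so a half turn about z gives the same grasp; the last joint's range is limited). The gripper opens to 93 mm and grips with 3 to 60 N. Pads are 15 mm wide; open, the fingers measure 128 mm over their backs; the gripper's body (75 mm by 188 mm) begins 65 mm behind the grasp point.
Start: joints at [-1.318, 0.13, 1.488, -0, 1.523, -0.085], TCP at [0.199, -0.566, 0.303] pointing down, gripper open.
Joint ranges: [-2.96, 2.96], [-0.89, 2.26], [0.02, 2.5], [-1.34, 4.48], [0, 2.73], [-2.66, 2.66]. Speed limits (rad/s): [2.39, 2.39, 2.79, 3.14, 3.14, 3.14].

INTERFACE

Orientations are given as a 3x3 rotation matrix whose columns are the frame's x, y, z axes.
In Python, from workcell import robot, viewer, job_done gives the robot as it stands. The module is installed in compiled form; this text tells all that it offers.
- The arm moves only by the shell command python3 -m inch 'ROWS' [FORCE]. ROWS is JSON, a list of rows, each an object with "linear": the shift along the tool's x, y, z in m, a list of three; "angular": the turn, a rotation vector about the tool's x, y, z in degrees, a list of three; "gripper": the gripper's target within -1 to 1 (shut at 1, half-way at 0, fully open at -1). In form: [{"linear": [x, y, z], "angular": [wx, wy, wz], "gripper": gripper}, ...]. A call has 1 to 12 rows; each row is the pose to reach, as a shift and turn from the pose commanded when the call began, along the tool's axes at that moment; what a row does not reach only later rows make up. A row lasts 1/12 s, in which the tool goes at most 41.7 mm and 7.16 degrees, less where a joint would pass 70% of its speed; a pose out of reach is approached as far as the arm can. A call with a gripper value outside its range is refused whole. The fingers move at their own pace and stop on an object; FORCE is the grip in N (left out, the last holds). Time passes only in rows, so rows that repeat a pose let the fingers close. It gives the time, the measured TCP pose, the force, the opening and the grip force at its end, in the units of the state.
- robot.observe(): the state, without advancing time (a new reading comes with each control period).
- viewer.camera(name): name is "scene" or "top" or "wrist"; returns (picture, depth): 480x640x3 uint8, red, green, blue; 480x640 float32, m along the optical axis (not along the pixel's ray), 0 where there is no reading.
- viewer.camera_info(name): a dict with "fx", "fy", "cx", "cy" (pixels), "camera_from_world" (4x4, takes a point from world to camera coordinates); the wrist camera has in their place "mount" (4x4, takes a point from camera to tool coordinates, whose origin is the TCP and whose axes are the flange's). Camera axes: x right, y down, z forward; pixel columns grow to the right and rows downward; lengths in m; the calibration is good to about 2 mm. A picture is of the moment at which its call begins: read the wrist's pose just before it. camera_info takes no time and is no camera call.
- job_done(): hands the job in; it is judged then, once.
The state is a dict: "time": time; "joints": joint angles; "dq": joint speeds; "tau": joint torques, N m; "ee_pos": TCP position; "ee_rot": TCP orientation; "contact_force": force on the tool from outside, world axes, zero at the start; "moment": the same for the moment, N m; "grip_width": finger opening in m; "grasp_force": force on a finger pad.
Only numpy, scipy, OpenCV 4.12 (cv2) and the standard library are available. Lean on these libraries where they do the work, as an engineer would, in place of code of your own. Each camera call takes 0.05 s, during which the arm holds its last target. There are 200 camera calls.

TASK

Put the planishing hammer away in its tray: lay it in the hammer-shaped cutout the way round that fits, head in the wide pocket, and press the handle down past the sprung rollers until the whole hammer lies flat on the bottom of the cutout. Leave the bowl and the side cutters where they are.

Things in the scene. Friction and masses are not known exactly. Their poses are not given: they have to be found in the camera images.
- hammer: Planishing hammer, brown wooden handle, grey steel head, 246 mm long, 91 mm across the head, 25 mm thick, 0.2 to 0.33 kg, lying flat on the worktop. Origin: middle of its length, on its underside; x runs along the handle towards the head, y along the head, z up. Head: x = 98 to 123 mm. Handle round, axis 12.5 mm above the underside, thickness 17 mm at x = -20, 23 mm at the butt.
- hammer_head (a point): Centre of the hammer's head: x = 110.5 mm, 12.5 mm above the underside in the hammer's frame.
- hammer_shaft (a point): Point to grasp the hammer, close to its balance: on the shaft's axis at x = 35 mm, 12.5 mm above the underside, in the hammer's frame. From x = 10 to 98 mm the shaft is 13 to 15 mm thick and its underside is 6 mm above the worktop.
- hammer_grip (a point): Point on the handle's axis that goes between the sprung rollers: x = -55 mm, 12.5 mm above the underside, in the hammer's frame. The handle is 21 mm thick here.
- tray: Tool tray fixed to the worktop, 280 x 124 mm, 28 mm high: yellow bottom layer, black top layer with a hammer-shaped cutout. Origin: centre of its underside; x runs along the cutout from the handle's end to the head's end, z up. When the hammer is home its frame matches the tray's, 8 mm higher: the cutout's floor is 8 mm up, 20 mm below the black top.
- recess_head (a point): Where the head's centre lies when home: tray x = 110.5 mm, 20.5 mm above the tray's underside. The head pocket spans x = 94 to 127 mm and is 100 mm wide (about 4 mm free all round), with a 24 mm wide neck opening towards the handle.
- recess_gap (a point): Tray x = 27 mm, y = 0, 4 mm up. From x = -30 to 85 mm the black layer is missing over the tray's full width (bare yellow floor 4 mm up), to leave room for fingers beside and above the hammer.
- recess_grip (a point): Where hammer_grip lies when home: tray x = -55 mm, 20.5 mm up, in the handle groove (x = -129 to -30 mm, 30 mm wide).
- clip (a point): Middle between the two sprung white rollers over the groove: tray x = -55 mm, 29.5 mm up. Rollers 8 mm thick, 14 mm long, 13 mm apart, in metal housings 41 mm high at x = -69 to -41 mm. A handle laid on them stops about 18 mm above home; pressed down beside the clip (x = -20 mm) with about 7 to 9 N it spreads them and snaps home, and they close over it.
- bowl: Bystander: grey bowl, 102 mm across, 47 mm high, loose, beyond the work; origin at the centre of its underside.
- cutters: Bystander: side cutters with blue handles, 145 x 56 x 11 mm, loose, beyond the work on the left; origin at the centre of the underside.

How it is judged:
By the outcome, as a careful person would: the job done as asked, in the order asked, and still so for the second after the job is handed in, with the robot touching nothing.
It also fails if it takes over 51 s, if anything falls off the work surface, if the arm or the gripper's body presses on something with over 40 N, if the wrist force passes 120 N, or if a joint passes its speed limit or range.

## Working session

There is one attempt and no reset: what is moved stays moved. The work goes in short steps, Python scripts to look and compute and a shell command to move; the robot and the scene stay as the last step left them, time stands still between calls to the robot, and variables do not carry over. Pictures are saved under pics/ and viewed, at most 10 in all, crops included, and the job is handed in when it is done.

```bash
mkdir -p pics; cat > h.py <<'E'
import numpy as np, cv2
from workcell import robot, viewer
def grab(n):
    s=robot.observe(); im,d=viewer.camera(n); i=viewer.camera_info(n)
    if n=="wrist":
        T=np.eye(4);T[:3,:3]=s["ee_rot"];T[:3,3]=s["ee_pos"]; W=T@np.array(i["mount"])
    else: W=np.linalg.inv(np.array(i["camera_from_world"]))
    return im,d,i,W
def cloud(d,i,W):
    v,u=np.indices(d.shape); P=np.stack([(u-i["cx"])/i["fx"]*d,(v-i["cy"])/i["fy"]*d,d],-1)
    return P@W[:3,:3].T+W[:3,3]
def ray(u,v,i,W,z):
    r=W[:3,:3]@np.array([(u-i["cx"])/i["fx"],(v-i["cy"])/i["fy"],1]); return W[:3,3]+r*(z-W[2,3])/r[2]
def save(n,im): cv2.imwrite(f"pics/{n}.png",im[...,::-1])
E
python3 - <<'E'
from h import *
s=robot.observe(); print(s["time"],s["ee_pos"],s["ee_rot"],s["contact_force"],s["grip_width"])
for n in ("top","scene"):
    im,d,i,W=grab(n); save(n+"0",im); np.savez(n+"0.npz",im=im,d=d,W=W,k=[i[x] for x in("fx","fy","cx","cy")]); print(n,W.round(3).tolist(),(d>0).mean())
E
```

```text
0.0 [ 0.19878776 -0.56568937  0.30170431] [[ 9.43489719e-01  3.31401549e-01 -4.03467181e-04]
 [ 3.31401735e-01 -9.43488114e-01  1.75210333e-03]
 [ 1.99983268e-04 -1.78680120e-03 -9.99998384e-01]] [-0.00845965  0.26604639 -0.39302684] 0.09333474149112446
top [[0.02, -0.997, 0.078, 0.469], [-1.0, -0.02, 0.01, 0.048], [-0.009, -0.078, -0.997, 1.018], [0.0, 0.0, 0.0, 1.0]] 0.995966796875
scene [[0.589, -0.351, 0.728, -0.314], [-0.808, -0.233, 0.541, -0.587], [-0.02, -0.907, -0.42, 0.528], [0.0, 0.0, 0.0, 1.0]] 0.991025390625
```

View pics/top0.png

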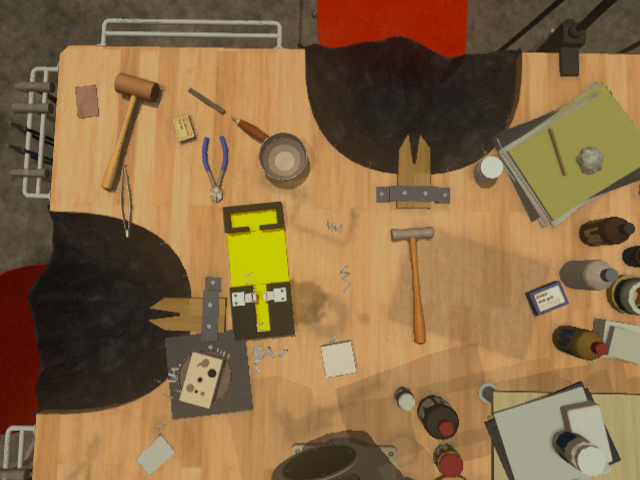

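View pics/scene0.png

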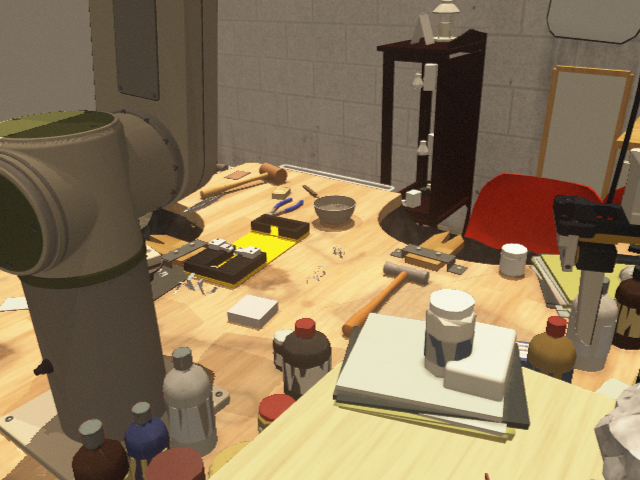

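The top view shows the hammer with its head at (412,234) and its butt at (419,340). The tray's head pocket is at (254,220), the clip at (259,297) and the groove end at (265,330), so head and pocket both point up the image. In the scene view the head is at (405,272) and the butt at (350,325). The tray is at (250,245).

```bash
cat > m.py <<'E'
from h import *
def load(n):
    z=np.load(n+"0.npz"); i=dict(zip(("fx","fy","cx","cy"),z["k"])); return z["im"],z["d"],i,z["W"]
for n,hb,tb in (("top",(380,215,60,140),(215,195,85,150)),("scene",(335,250,105,90),(175,205,140,85))):
    im,d,i,W=load(n); P=cloud(d,i,W); hsv=cv2.cvtColor(im,cv2.COLOR_RGB2HSV)
    def sub(b): 
        m=np.zeros(d.shape,bool); m[b[1]:b[1]+b[3],b[0]:b[0]+b[2]]=1; return m&(d>0)
    # table height nearby
    m=sub(hb); z=P[...,2]; z0=np.median(z[m]); print(n,"table z",z0)
    hm=(m&(z>z0+.006)).astype(np.uint8); nn,l,st,_=cv2.connectedComponentsWithStats(hm); k=1+st[1:,4].argmax(); q=P[l==k]
    c,(a,b),ang=cv2.minAreaRect((q[:,:2]*1000).astype(np.float32)); print("hammer rect",c,a,b,ang,"z pct",np.percentile(q[:,2],[5,50,95,99]).round(4),len(q))
    D=q[:,:2]-q[:,:2].mean(0); ax=np.linalg.svd(D,full_matrices=False)[2][0]; ax*=np.sign(ax[0]); t=D@ax
    print("axis",ax,np.degrees(np.arctan2(ax[1],ax[0])),"ends",t.min(),t.max())
    cen=[]; perp=np.array([-ax[1],ax[0]])
    for lo in np.arange(t.min(),t.max(),.015):
        w=(t>=lo)&(t<lo+.015); y=(D@perp)[w]; 
        if w.sum()>3: print(" t %.3f y %.4f..%.4f z95 %.4f mid %s"%(lo+.0075,y.min(),y.max(),np.percentile(q[w,2],95),(q[:,:2].mean(0)+ax*(lo+.0075)+perp*(y.min()+y.max())/2).round(4)))
    # tray
    m=sub(tb)
    y=m&(hsv[...,0]>22)&(hsv[...,0]<36)&(hsv[...,1]>180)&(hsv[...,2]>100)
    print("yellow z hist",np.percentile(z[y],[5,25,50,75,95]).round(4))
    tm=m&((y)|((z>z0+.02)&(hsv[...,2]<90)))&(z<.05); q=P[tm]
    c,wh,ang=cv2.minAreaRect((q[:,:2]*1000).astype(np.float32)); print("tray rect",c,wh,ang)
    bl=m&(z>z0+.022)&(z<z0+.034); q=P[bl]; print("black z",np.median(q[:,2]),"rect",cv2.minAreaRect((q[:,:2]*1000).astype(np.float32)))
E
python3 m.py
```

```text
top table z 0.0008811138234563476
hammer rect (447.51104736328125, -160.52630615234375) 247.29005432128906 88.59667205810547 13.047067642211914 z pct [0.014  0.0202 0.0253 0.0267] 1284
axis [0.99684579 0.07936286] 4.5519440734334715 ends -0.14233987787854951 0.10125494724392613
 t -0.135 y -0.0123..0.0104 z95 0.0252 mid [ 0.3269 -0.1546]
 t -0.120 y -0.0108..0.0111 z95 0.0260 mid [ 0.3418 -0.1523]
 t -0.105 y -0.0130..0.0107 z95 0.0257 mid [ 0.3569 -0.1524]
 t -0.090 y -0.0115..0.0099 z95 0.0250 mid [ 0.3718 -0.1508]
 t -0.075 y -0.0103..0.0093 z95 0.0236 mid [ 0.3867 -0.1494]
 t -0.060 y -0.0093..0.0071 z95 0.0221 mid [ 0.4017 -0.1488]
 t -0.045 y -0.0090..0.0067 z95 0.0219 mid [ 0.4167 -0.1476]
 t -0.030 y -0.0081..0.0056 z95 0.0213 mid [ 0.4316 -0.1466]
 t -0.015 y -0.0078..0.0043 z95 0.0211 mid [ 0.4466 -0.1459]
 t 0.000 y -0.0068..0.0052 z95 0.0208 mid [ 0.4615 -0.1437]
 t 0.015 y -0.0069..0.0042 z95 0.0205 mid [ 0.4765 -0.143 ]
 t 0.030 y -0.0060..0.0048 z95 0.0202 mid [ 0.4914 -0.1411]
 t 0.045 y -0.0073..0.0052 z95 0.0213 mid [ 0.5064 -0.1404]
 t 0.060 y -0.0087..0.0048 z95 0
[... 1823 characters left out ...]
2..0.0104 z95 0.0177 mid [ 0.4626 -0.1462]
 t 0.226 y -0.0118..0.0048 z95 0.0178 mid [ 0.4788 -0.144 ]
 t 0.241 y -0.0196..-0.0044 z95 0.0182 mid [ 0.496  -0.1435]
 t 0.256 y -0.0698..-0.0122 z95 0.0195 mid [ 0.5239 -0.1604]
 t 0.271 y -0.0765..-0.0162 z95 0.0234 mid [ 0.5396 -0.1572]
 t 0.286 y -0.0688..-0.0039 z95 0.0232 mid [ 0.5471 -0.1408]
 t 0.301 y -0.0269..0.0094 z95 0.0234 mid [ 0.5455 -0.1094]
yellow z hist [0.0014 0.0024 0.0031 0.004  0.0072]
tray rect (464.27703857421875, 189.99130249023438) (285.0078430175781, 134.49269104003906) 6.893497467041016
black z 0.026749444215344365 rect ((445.9393005371094, 209.1127166748047), (322.340087890625, 179.75306701660156), 5.622575283050537)
```

```bash
python3 - <<'E'
from h import *
exec(open("m.py").read().split("for n,hb")[0])
print({k:np.round(v,3).tolist() for k,v in viewer.camera_info("wrist").items()})
a=np.array([.199,-.566]); b=np.array([.476,-.143]); u=(b-a)/np.linalg.norm(b-a); p=np.array([-u[1],u[0]])
for n in("top","scene"):
    im,d,i,W=load(n);P=cloud(d,i,W)[d>0]; t=(P[:,:2]-a)@u; s=(P[:,:2]-a)@p
    print(n,[(round(x,2),round(float(P[k,2].max()),3)) for x in np.arange(0,.65,.05) for k in [(t>x-.05)&(t<x+.1)&(abs(s)<.12)&(P[:,2]<.5)] if k.any()])
# tray: finer, top and scene, black/yellow points
for n in("top","scene"):
    im,d,i,W=load(n);P=cloud(d,i,W);hsv=cv2.cvtColor(im,cv2.COLOR_RGB2HSV)
    y=(hsv[...,0]>22)&(hsv[...,0]<36)&(hsv[...,1]>180)&(hsv[...,2]>100)&(abs(P[...,0]-.46)<.16)&(abs(P[...,1]-.19)<.1)
    q=P[y]; r=cv2.minAreaRect((q[:,:2]*1000).astype(np.float32)); print(n,"yellow rect",r,len(q))
    ax=np.array([np.cos(np.radians(6.8)),np.sin(np.radians(6.8))]);pp=np.array([-ax[1],ax[0]]); t=q[:,:2]@ax; s=q[:,:2]@pp
    for x in np.arange(t.min(),t.max(),.02):
        w=(t>=x)&(t<x+.02); print("  %.3f s %.3f..%.3f z %.4f n%d"%(x+.01,*np.percentile(s[w],[1,99]),np.median(q[w,2]),w.sum()))
E
```

```text
{'fx': 401.87, 'fy': 401.87, 'cx': 320.921, 'cy': 236.52, 'mount': [[0.001, -0.97, -0.242, 0.065], [1.0, 0.0, 0.002, 0.0], [-0.002, -0.242, 0.97, -0.082], [0.0, 0.0, 0.0, 1.0]]}
top [(np.float64(0.0), 0.17), (np.float64(0.05), 0.228), (np.float64(0.1), 0.228), (np.float64(0.15), 0.228), (np.float64(0.2), 0.226), (np.float64(0.25), 0.145), (np.float64(0.3), 0.118), (np.float64(0.35), 0.028), (np.float64(0.4), 0.028), (np.float64(0.45), 0.028), (np.float64(0.5), 0.029), (np.float64(0.55), 0.029), (np.float64(0.6), 0.029)]
scene [(np.float64(0.0), 0.391), (np.float64(0.05), 0.391), (np.float64(0.1), 0.39), (np.float64(0.15), 0.225), (np.float64(0.2), 0.224), (np.float64(0.25), 0.14), (np.float64(0.3), 0.023), (np.float64(0.35), 0.025), (np.float64(0.4), 0.025), (np.float64(0.45), 0.025), (np.float64(0.5), 0.026), (np.float64(0.55), 0.026), (np.float64(0.6), 0.026)]
top yellow rect ((465.443603515625, 186.46389770507812), (256.558837890625, 124.40399169921875), 7.046082496643066) 4365
  0.366 s 0.117..0.144 z 0.0085 n94
  0.386 s 0.115..0.145 z 0.0082 n131
  0.406 s 0.114..0.145 z 0.0087
[... 231 characters left out ...]
546 s 0.070..0.191 z 0.0046 n535
  0.566 s 0.070..0.191 z 0.0048 n445
  0.586 s 0.083..0.180 z 0.0087 n349
  0.606 s 0.081..0.179 z 0.0087 n363
scene yellow rect ((493.82000732421875, 183.77981567382812), (213.9485626220703, 135.23202514648438), 30.48708724975586) 938
  0.397 s 0.142..0.146 z 0.0072 n7
  0.417 s 0.143..0.147 z 0.0062 n2
  0.437 s 0.077..0.145 z 0.0077 n3
  0.457 s 0.067..0.147 z 0.0139 n21
  0.477 s 0.068..0.143 z 0.0031 n36
  0.497 s 0.070..0.190 z 0.0031 n131
  0.517 s 0.070..0.192 z 0.0029 n222
  0.537 s 0.070..0.193 z 0.0029 n216
  0.557 s 0.072..0.192 z 0.0030 n203
  0.577 s 0.080..0.194 z 0.0062 n62
  0.597 s 0.135..0.161 z 0.0067 n30
  0.617 s 0.151..0.164 z 0.0062 n5
```

```bash
python3 -m inch '[{"linear":[0,0,-0.04],"angular":[0,0,0],"gripper":-1},{"linear":[0,0,-0.08],"angular":[0,0,0],"gripper":-1},{"linear":[0.434,-0.448,-0.08],"angular":[0,0,14],"gripper":-1},{"linear":[0.434,-0.448,-0.08],"angular":[0,0,14],"gripper":-1},{"linear":[0.434,-0.448,-0.08],"angular":[0,0,14],"gripper":-1},{"linear":[0.434,-0.448,-0.08],"angular":[0,0,14],"gripper":-1},{"linear":[0.434,-0.448,-0.08],"angular":[0,0,14],"gripper":-1},{"linear":[0.434,-0.448,-0.08],"angular":[0,0,14],"gripper":-1},{"linear":[0.434,-0.448,-0.08],"angular":[0,0,14],"gripper":-1},{"linear":[0.434,-0.448,-0.08],"angular":[0,0,14],"gripper":-1},{"linear":[0.434,-0.448,-0.08],"angular":[0,0,14],"gripper":-1},{"linear":[0.434,-0.448,-0.08],"angular":[0,0,14],"gripper":-1}]'
```

```text
time: 1.1
ee_pos: [0.3733, -0.1857, 0.3825]
ee_rot: [[0.996, 0.093, -0.0], [0.093, -0.996, 0.0], [-0.0, -0.0, -1.0]]
contact_force: [1.3, -0.3, -0.2]
grip_width: 0.0932
grasp_force: 0.0
```

```bash
python3 -m inch '[{"linear":[0.104,-0.177,0],"angular":[0,0,0],"gripper":-1},{"linear":[0.104,-0.177,0],"angular":[0,0,0],"gripper":-1},{"linear":[0.104,-0.177,0],"angular":[0,0,0],"gripper":-1},{"linear":[0.104,-0.177,0],"angular":[0,0,0],"gripper":-1},{"linear":[0.104,-0.177,0],"angular":[0,0,0],"gripper":-1},{"linear":[0.104,-0.177,0],"angular":[0,0,0],"gripper":-1},{"linear":[0.104,-0.177,0],"angular":[0,0,0],"gripper":-1},{"linear":[0.104,-0.177,0],"angular":[0,0,0],"gripper":-1}]'
python3 - <<'E'
from h import *
print(robot.observe()["ee_pos"],robot.observe()["dq"].__repr__()[:120])
im,d,i,W=grab("wrist"); save("w1",im); np.savez("wrist0.npz",im=im,d=d,W=W,k=[i[x] for x in("fx","fy","cx","cy")])
E
```

```text
time: 1.77
ee_pos: [0.46, -0.0017, 0.3823]
ee_rot: [[0.996, 0.094, -0.001], [0.094, -0.996, -0.0], [-0.001, 0.0, -1.0]]
contact_force: [-0.5, -0.1, -0.3]
grip_width: 0.0926
grasp_force: 0.0
[ 0.46001875 -0.00173281  0.38229333] array([-0.03662798, -0.01176081,  0.00245155, -0.00068821,  0.00213005,
       -0.0010242 ])
```

View pics/w1.png

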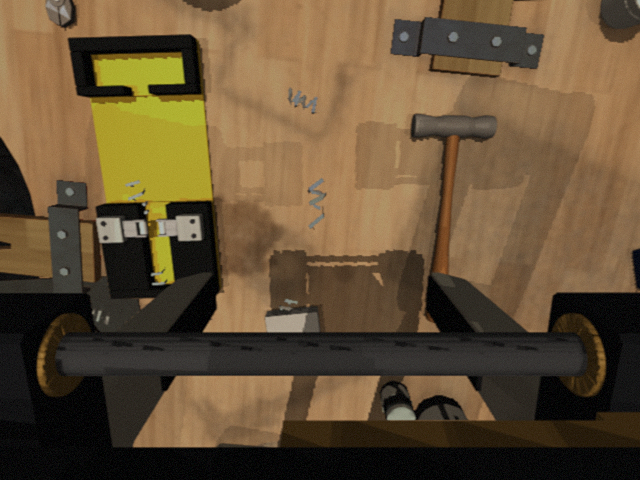

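The wrist view shows the hammer head at (454,126) with its shaft running down to (442,270). The tray's pocket is at (138,72), the yellow gap at (155,150), the rollers at (150,229) and the groove at (160,260).

```bash
python3 - <<'E'
from h import *
exec(open("m.py").read().split("for n,hb")[0])
im,d,i,W=load("wrist");P=cloud(d,i,W);hsv=cv2.cvtColor(im,cv2.COLOR_RGB2HSV);z=P[...,2]
z0=np.median(z[100:240,330:400]); print("table",z0)
m=np.zeros(d.shape,bool); m[100:268,405:505]=1; m&=(z>z0+.008)&(z<.06); q=P[m]
# head: wide part
ax=np.array([np.cos(np.radians(4.4)),np.sin(np.radians(4.4))])
for k in range(3):
    pp=np.array([-ax[1],ax[0]]); t=q[:,:2]@ax; s=q[:,:2]@pp
    te=np.percentile(t,99.5); h=t>te-.024; 
    sh=(t<te-.04); f=np.polyfit(t[sh],s[sh],1); ax=ax+f[0]*pp; ax/=np.linalg.norm(ax)
pp=np.array([-ax[1],ax[0]]); t=q[:,:2]@ax; s=q[:,:2]@pp; te=np.percentile(t,99.7); h=t>te-.024
print("hammer angle",np.degrees(np.arctan2(ax[1],ax[0])),"head s",s[h].min(),s[h].max(),"shaft s",np.median(s[t<te-.04]),"top end t",te,"z head/shaft",np.percentile(q[h,2],95),np.percentile(q[~h,2],95))
o=ax*(te-.123)+pp*np.median(s[t<te-.04]); print("origin",o,"grasp x35",o+ax*.035)
# tray
y=(hsv[...,0]>22)&(hsv[...,0]<36)&(hsv[...,1]>150)&(hsv[...,2]>90); y[:, 225:]=0;y[300:]=0
g=y&(z<.0065)&(z>0.002); q=P[g]; r=cv2.minAreaRect((q[:,:2]*1000).astype(np.float32)); print("yellow",r,np.median(q[:,2]))
b=(hsv[...,2]<70)&(z>.022)&(z<.036); b[:,225:]=0;b[:,:65]=0;b[200:,:94]=0; b[298:]=0
q=P[b]; r=cv2.minAreaRect((q[:,:2]*1000).astype(np.float32)); print("black",r,np.median(q[:,2]))
a=np.radians(6.9); 
for k in range(1):
    ax=np.array([np.cos(a),np.sin(a)]);pp=np.array([-ax[1],ax[0]]); T=P[...,:2]@ax; S=P[...,:2]@pp
    w=b&(z>.024); print("black t,s",[np.percentile(T[w],[.3,99.7]),np.percentile(S[w],[.3,99.7])])
    for lo,hi in((.58,.62),(.36,.44)):
        w2=y&(T>lo)&(T<hi); print("yellow recess t,s,z",np.percentile(T[w2],[1,99]),np.percentile(S[w2],[1,99]),np.median(z[w2]))
    w3=b&(T>.36)&(T<.46); print("rear black left/right s", np.percentile(S[w3],[.5,99.5]))
    w3=b&(T>.57)&(T<.63); print("front black left/right s", np.percentile(S[w3],[.5,99.5]),np.percentile(T[w3],[.5,99.5]))
    w4=y&(T>.36)&(T<.44)&(S>.11)&(S<.15)
    for lo in np.arange(.36,.44,.016):
        v=w4&(T>lo)&(T<lo+.016); print("  groove",lo, np.percentile(S[v],[2,98]) if v.any() else 0)
    w5=(hsv[...,1]<60)&(hsv[...,2]>90)&(abs(T-.43)<.03)&(abs(S-.13)<.07)&(z>.03); print("housing t,s,z",np.percentile(T[w5],[2,98]),np.percentile(S[w5],[1,99]),np.median(z[w5]))
E
```

```text
table -6.595487508090359e-05
hammer angle 4.1713494586717355 head s -0.21986116079363288 -0.13242040989364195 shaft s -0.17595577394982645 top end t 0.5495736663522127 z head/shaft 0.024913026674383026 0.02035858127158503
origin [ 0.43824259 -0.14446091] grasp x35 [ 0.47314988 -0.14191503]
yellow ((463.4087219238281, 185.97738647460938), (250.68038940429688, 123.54105377197266), 6.826630115509033) 0.003626352496425067
black ((465.41424560546875, 186.22877502441406), (278.5058288574219, 123.88170623779297), 6.8660478591918945) 0.02742507825656526
black t,s [array([0.34621206, 0.62312569]), array([0.06737027, 0.1900128 ])]
yellow recess t,s,z [0.58057554 0.60713458] [0.07906674 0.17694079] 0.0075773466124477995
yellow recess t,s,z [0.36050527 0.43957341] [0.1131001  0.14289571] 0.00761093707561622
rear black left/right s [0.06734676 0.18960816]
front black left/right s [0.06755635 0.18965595] [0.57018068 0.62330312]
  groove 0.36 [0.11333696 0.14198637]
  groove 0.376 [0.11401415 0.14287   ]
  groove 0.392 [0.11335652 0.14212507]
  groove 0.40800000000000003 [0.11361569 0.14252852]
  groove 0.42400000000000004 [0.12206628 0.14225659]
  groove 0.44000000000000006 0
housing t,s,z [0.41603598 0.44225491] [0.07380586 0.18369896] 0.039860707815844276
```

```bash
python3 -m inch '[{"linear":[0.001,0.141,0.2],"angular":[0,0,1.2],"gripper":-1},{"linear":[0.001,0.141,0.2],"angular":[0,0,1.2],"gripper":-1},{"linear":[0.001,0.141,0.2],"angular":[0,0,1.2],"gripper":-1},{"linear":[0.001,0.141,0.2],"angular":[0,0,1.2],"gripper":-1},{"linear":[0.001,0.141,0.2],"angular":[0,0,1.2],"gripper":-1},{"linear":[0.001,0.141,0.2],"angular":[0,0,1.2],"gripper":-1},{"linear":[0.001,0.141,0.24],"angular":[0,0,1.2],"gripper":-1},{"linear":[0.001,0.141,0.27],"angular":[0,0,1.2],"gripper":-1},{"linear":[0.001,0.141,0.285],"angular":[0,0,1.2],"gripper":-1},{"linear":[0.001,0.141,0.295],"angular":[0,0,1.2],"gripper":-1},{"linear":[0.001,0.141,0.295],"angular":[0,0,1.2],"gripper":-1},{"linear":[0.001,0.141,0.295],"angular":[0,0,1.2],"gripper":-1}]'
```

```text
time: 2.82
ee_pos: [0.4744, -0.1431, 0.0883]
ee_rot: [[0.997, 0.071, 0.0], [0.071, -0.997, -0.0], [0.0, 0.0, -1.0]]
contact_force: [0.5, 0.2, 0.4]
grip_width: 0.0932
grasp_force: 0.0
```

```bash
python3 -m inch '[{"linear":[0,0,0.0015],"angular":[0,0,0],"gripper":1},{"linear":[0,0,0.0015],"angular":[0,0,0],"gripper":1},{"linear":[0,0,0.0015],"angular":[0,0,0],"gripper":1},{"linear":[0,0,0.0015],"angular":[0,0,0],"gripper":1},{"linear":[0,0,0.0015],"angular":[0,0,0],"gripper":1},{"linear":[0,0,0.0015],"angular":[0,0,0],"gripper":1},{"linear":[0,0,0.0015],"angular":[0,0,0],"gripper":1},{"linear":[0,0,0.0015],"angular":[0,0,0],"gripper":1},{"linear":[0,0,0.0015],"angular":[0,0,0],"gripper":1},{"linear":[0,0,0.0015],"angular":[0,0,0],"gripper":1}]' 40
```

```text
time: 3.65
ee_pos: [0.4744, -0.142, 0.0862]
ee_rot: [[0.997, 0.073, -0.0], [0.073, -0.997, 0.0], [-0.0, -0.0, -1.0]]
contact_force: [0.1, -0.4, -0.5]
grip_width: 0.0309
grasp_force: 0.0
```

```bash
python3 -m inch '[{"linear":[0,0,0],"angular":[0,0,0],"gripper":1},{"linear":[0,0,0],"angular":[0,0,0],"gripper":1},{"linear":[0,0,0],"angular":[0,0,0],"gripper":1},{"linear":[0,0,0],"angular":[0,0,0],"gripper":1},{"linear":[0,0,0],"angular":[0,0,0],"gripper":1},{"linear":[0,0,-0.02],"angular":[0,0,0],"gripper":1},{"linear":[0,0,-0.05],"angular":[0,0,0],"gripper":1},{"linear":[0,0,-0.09],"angular":[0,0,0],"gripper":1},{"linear":[0,0,-0.12],"angular":[0,0,0],"gripper":1},{"linear":[0,0,-0.12],"angular":[0,0,0],"gripper":1},{"linear":[0,0,-0.12],"angular":[0,0,0],"gripper":1},{"linear":[0,0,-0.12],"angular":[0,0,0],"gripper":1}]' 40
python3 - <<'E'
from h import *
im,d,i,W=grab("wrist"); save("w2",im); P=cloud(d,i,W); z=P[...,2]
s=robot.observe();R=np.array(s["ee_rot"]);p=np.array(s["ee_pos"]); Q=(P-p)@R
np.savez("w2.npz",Q=Q,im=im,d=d)
m=(d>0)&(Q[...,0]>.03)&(Q[...,0]<.12)&(abs(Q[...,1])<.06)&(Q[...,2]<.12)&(Q[...,2]>.03)
q=Q[m]; 
for x in np.arange(.03,.1,.006):
    k=(q[:,0]>x)&(q[:,0]<x+.006)
    if k.sum(): print("%.3f y %.4f %.4f ztop %.4f n%d"%(x+.003,*np.percentile(q[k,1],[1,99]),np.percentile(q[k,2],5),k.sum()))
E
```

```text
time: 4.65
ee_pos: [0.4738, -0.1417, 0.205]
ee_rot: [[0.997, 0.072, -0.001], [0.072, -0.997, 0.001], [-0.001, -0.001, -1.0]]
contact_force: [-0.2, -0.4, -2.5]
grip_width: 0.0104
grasp_force: 40.0
0.033 y -0.0057 0.0073 ztop 0.0660 n499
0.039 y -0.0060 0.0072 ztop 0.0658 n533
0.045 y -0.0061 0.0075 ztop 0.0657 n574
0.051 y -0.0063 0.0074 ztop 0.0654 n595
0.057 y -0.0062 0.0074 ztop 0.0654 n615
0.063 y -0.0423 0.0407 ztop 0.0654 n1485
0.069 y -0.0424 0.0416 ztop 0.0614 n4245
0.075 y -0.0424 0.0420 ztop 0.0601 n4614
0.081 y -0.0425 0.0416 ztop 0.0609 n4316
0.087 y -0.0425 0.0414 ztop 0.0643 n1560
```

View pics/w2.png

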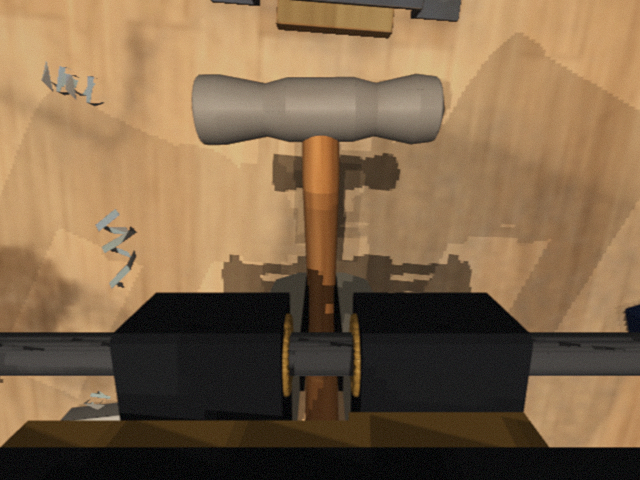

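The wrist view shows the hammer held squarely, with its head at (318,108) and its shaft at (320,220). It is level in the gripper, and the head is about 75 mm ahead of the grasp along tool x, as it should be.

```bash
python3 - <<'E'
from h import *
exec(open("m.py").read().split("for n,hb")[0])
for n in("top","wrist"):
    im,d,i,W=load(n);P=cloud(d,i,W)[d>0]; k=(abs(P[:,0]-.47)<.09)&(P[:,1]>.06)&(P[:,1]<.33)&(P[:,2]<.3); print(n,[(round(y,2),round(float(P[k&(abs(P[:,1]-y)<.015)][:,2].max()),3)) for y in np.arange(.08,.32,.03)])
E
python3 -m inch '[{"linear":[0.050,-0.329,0],"angular":[0,0,-2.7],"gripper":1},{"linear":[0.050,-0.329,0],"angular":[0,0,-2.7],"gripper":1},{"linear":[0.050,-0.329,0],"angular":[0,0,-2.7],"gripper":1},{"linear":[0.050,-0.329,0],"angular":[0,0,-2.7],"gripper":1},{"linear":[0.050,-0.329,0],"angular":[0,0,-2.7],"gripper":1},{"linear":[0.050,-0.329,0],"angular":[0,0,-2.7],"gripper":1},{"linear":[0.050,-0.329,0],"angular":[0,0,-2.7],"gripper":1},{"linear":[0.050,-0.329,0],"angular":[0,0,-2.7],"gripper":1},{"linear":[0.050,-0.329,0],"angular":[0,0,-2.7],"gripper":1},{"linear":[0.050,-0.329,0],"angular":[0,0,-2.7],"gripper":1},{"linear":[0.050,-0.329,0],"angular":[0,0,-2.7],"gripper":1}]'
python3 - <<'E'
from h import *
s=robot.observe();print(s["ee_pos"]); im,d,i,W=grab("wrist"); save("w3",im); P=cloud(d,i,W)
np.savez("w30.npz",im=im,d=d,W=W,k=[i[x] for x in("fx","fy","cx","cy")],p=s["ee_pos"],R=s["ee_rot"])
E
```

```text
top [(np.float64(0.08), 0.007), (np.float64(0.11), 0.042), (np.float64(0.14), 0.046), (np.float64(0.17), 0.041), (np.float64(0.2), 0.044), (np.float64(0.23), 0.046), (np.float64(0.26), 0.032), (np.float64(0.29), 0.029)]
wrist [(np.float64(0.08), 0.003), (np.float64(0.11), 0.042), (np.float64(0.14), 0.044), (np.float64(0.17), 0.038), (np.float64(0.2), 0.043), (np.float64(0.23), 0.043), (np.float64(0.26), 0.03), (np.float64(0.29), 0.026)]
time: 5.62
ee_pos: [0.4992, 0.1895, 0.204]
ee_rot: [[0.993, 0.121, -0.004], [0.121, -0.993, -0.002], [-0.004, 0.001, -1.0]]
contact_force: [-0.1, -0.5, -2.8]
grip_width: 0.01
grasp_force: 40.0
[0.49922451 0.18950728 0.20396687]
```

View pics/w3.png

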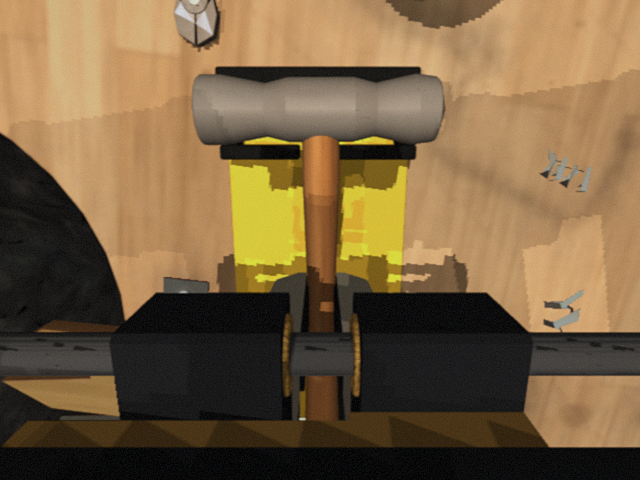

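The head at (318,108) sits over the pocket (black rim at (318,72) and (318,152)). The tray's sides, at about columns 232 and 405, are centred on the shaft at column 320. I'll check that in numbers before lowering.

```bash
python3 - <<'E'
from h import *
z=np.load("w30.npz"); i=dict(zip(("fx","fy","cx","cy"),z["k"])); im,d,W=z["im"],z["d"],z["W"]; P=cloud(d,i,W); hsv=cv2.cvtColor(im,cv2.COLOR_RGB2HSV)
Q=(P-z["p"])@z["R"]; Z=P[...,2]; print("z",z["p"])
y=(hsv[...,0]>20)&(hsv[...,0]<36)&(hsv[...,1]>150)&(hsv[...,2]>70)&(Z<.012)
for v in (165,185,205,225,245): 
    u=np.where(y[v])[0]; u=u[(u>200)&(u<440)]; print(v,"yellow edges tool xy",Q[v,u.min()][:2].round(4),Q[v,u.max()][:2].round(4))
b=(hsv[...,2]<70)&(Z>.022)&(Z<.034); b[:,:190]=0;b[:,450:]=0
for u in (235,250,280,360,390,405):
    v=np.where(b[:260,u])[0]; print(u,"black tool x top/bot",Q[v.min(),u,0].round(4),[Q[k,u,0].round(4) for k in (v[v>130].min(),v[v<200].max())],Q[v.max(),u,1].round(4))
h=(Z>.1)&(Q[...,0]>.062)&(Q[...,0]<.1)&(abs(Q[...,1])<.06)
for c in(-.035,-.015,.015,.035):
    k=h&(abs(Q[...,1]-c)<.006); print("head",c,Q[k][:,0].min().round(4),Q[k][:,0].max().round(4),Q[k][:,2].min().round(4))
q=Q[h]; print("head y",np.percentile(q[:,1],[.5,99.5])); print("shaft y", [np.median(Q[(Z>.1)&(abs(Q[...,0]-x)<.003)&(abs(Q[...,1])<.015)][:,1]).round(4) for x in(.035,.045,.055)])
E
```

```text
z [0.49922451 0.18950728 0.20396687]
165 yellow edges tool xy [ 0.0464 -0.0626] [0.0464 0.0597]
185 yellow edges tool xy [ 0.0325 -0.0628] [0.0325 0.0599]
205 yellow edges tool xy [ 0.0181 -0.0631] [0.0184 0.0598]
225 yellow edges tool xy [ 0.0038 -0.0629] [0.0038 0.0599]
245 yellow edges tool xy [-0.0108 -0.0628] [-0.0111  0.0599]
235 black tool x top/bot 0.1058 [np.float64(0.0615), np.float64(0.0516)] -0.0536
250 black tool x top/bot 0.1059 [np.float64(0.0603), np.float64(0.0523)] -0.044
280 black tool x top/bot 0.1059 [np.float64(0.0603), np.float64(0.0524)] -0.0249
360 black tool x top/bot 0.1056 [np.float64(0.0604), np.float64(0.0517)] 0.0256
390 black tool x top/bot 0.106 [np.float64(0.0604), np.float64(0.0518)] 0.0442
405 black tool x top/bot 0.1058 [np.float64(0.0616), np.float64(0.0518)] 0.0538
head -0.035 0.0627 0.0872 0.0595
head -0.015 0.0639 0.0862 0.0603
head 0.015 0.0639 0.0861 0.0609
head 0.035 0.0631 0.0874 0.0595
head y [-0.04312471  0.04184368]
shaft y [np.float64(-0.0028), np.float64(0.0003), np.float64(0.0003)]
```

```bash
python3 -m inch '[{"linear":[0.0086,-0.0012,0.03],"angular":[0,-5.5,0],"gripper":1},{"linear":[0.0086,-0.0012,0.055],"angular":[0,-5.5,0],"gripper":1},{"linear":[0.0086,-0.0012,0.065],"angular":[0,-5.5,0],"gripper":1},{"linear":[0.0086,-0.0012,0.065],"angular":[0,-5.5,0],"gripper":1},{"linear":[0.0086,-0.0012,0.065],"angular":[0,-5.5,0],"gripper":1},{"linear":[0.0086,-0.0012,0.075],"angular":[0,-5.5,0],"gripper":1},{"linear":[0.0086,-0.0012,0.08],"angular":[0,-5.5,0],"gripper":1},{"linear":[0.0086,-0.0012,0.085],"angular":[0,-5.5,0],"gripper":1},{"linear":[0.0086,-0.0012,0.09],"angular":[0,-5.5,0],"gripper":1},{"linear":[0.0086,-0.0012,0.09],"angular":[0,-5.5,0],"gripper":1}]'
python3 - <<'E'
from h import *
s=robot.observe();im,d,i,W=grab("wrist"); save("w4",im)
P=cloud(d,i,W);t=np.radians(6.87);ax=np.array([np.cos(t),np.sin(t)]);pp=np.array([-ax[1],ax[0]]);o=np.array([.4654,.1862])
T=(P[...,:2]-o)@ax;S=(P[...,:2]-o)@pp;Z=P[...,2]
hsv=cv2.cvtColor(im,cv2.COLOR_RGB2HSV)
h=(hsv[...,2]>75)&(hsv[...,1]<80)&(T>.08)&(T<.14)&(abs(S)<.06)&(Z>.02); print("head T",np.percentile(T[h],[1,99]),"S",np.percentile(S[h],[1,99]),"Z",np.percentile(Z[h],[50,95]),h.sum())
b=(hsv[...,2]<70)&(T>.08)&(T<.15)&(abs(S)<.07)&(Z>.02)&(Z<.035); print("rim T",np.percentile(T[b],[1,99]),"S",np.percentile(S[b],[1,99]),np.median(Z[b]))
E
```

```text
time: 6.5
ee_pos: [0.5083, 0.1919, 0.1154]
ee_rot: [[0.988, 0.12, -0.096], [0.119, -0.993, -0.012], [-0.097, 0.0, -0.995]]
contact_force: [-0.2, -0.9, -3.2]
grip_width: 0.0102
grasp_force: 40.0
head T [0.10091696 0.12199796] S [-0.04091831  0.04309609] Z [0.04432866 0.04675789] 15045
rim T [0.08549253 0.13903697] S [-0.05967619  0.06124639] 0.02774393775978412
```

View pics/w4.png

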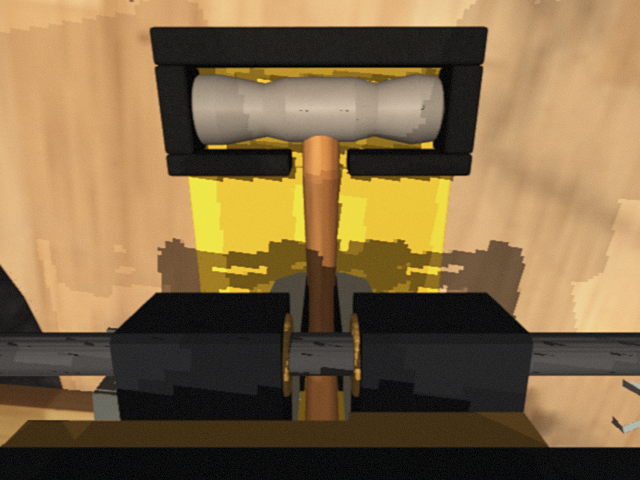

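The head at (318,108) is centred in the pocket opening, which spans columns 190 to 443 and rows 65 to 150. It stands about 14 mm above home, so I'll lower it straight down and release.

```bash
python3 -m inch '[{"linear":[0.0004,0,0.004],"angular":[0,0,0],"gripper":1},{"linear":[0.0008,0,0.008],"angular":[0,0,0],"gripper":1},{"linear":[0.0012,0,0.012],"angular":[0,0,0],"gripper":1},{"linear":[0.0012,0,0.012],"angular":[0,0,0],"gripper":1},{"linear":[0.0012,0,0.012],"angular":[0,0,0],"gripper":1}]'
```

```text
time: 6.97
ee_pos: [0.5086, 0.1919, 0.1037]
ee_rot: [[0.988, 0.119, -0.096], [0.119, -0.993, -0.012], [-0.097, 0.0, -0.995]]
contact_force: [0.1, -0.6, -3.1]
grip_width: 0.01
grasp_force: 40.0
```

```bash
python3 -m inch '[{"linear":[0.0001,0,0.001],"angular":[0,0,0],"gripper":1},{"linear":[0.0002,0,0.002],"angular":[0,0,0],"gripper":1},{"linear":[0.0002,0,0.002],"angular":[0,0,0],"gripper":1},{"linear":[0.0002,0,0.002],"angular":[0,0,0],"gripper":1}]'
```

```text
time: 7.3
ee_pos: [0.509, 0.1921, 0.1023]
ee_rot: [[0.988, 0.119, -0.095], [0.119, -0.993, -0.011], [-0.096, -0.0, -0.995]]
contact_force: [0.5, 0.7, -1.9]
grip_width: 0.0101
grasp_force: 40.0
```

```bash
python3 -m inch '[{"linear":[0,0,0],"angular":[0,0,0],"gripper":0},{"linear":[0,0,0],"angular":[0,0,0],"gripper":0},{"linear":[0,0,0],"angular":[0,0,0],"gripper":0},{"linear":[0,0,0],"angular":[0,0,0],"gripper":0},{"linear":[0,0,0],"angular":[0,0,0],"gripper":0},{"linear":[0,0,0],"angular":[0,0,0],"gripper":0},{"linear":[-0.004,0,-0.04],"angular":[0,0,0],"gripper":0},{"linear":[-0.008,0,-0.08],"angular":[0,5.5,0],"gripper":0},{"linear":[-0.011,0,-0.12],"angular":[0,5.5,0],"gripper":0},{"linear":[-0.011,0,-0.12],"angular":[0,5.5,0],"gripper":1},{"linear":[-0.011,0,-0.12],"angular":[0,5.5,0],"gripper":1},{"linear":[-0.011,0,-0.12],"angular":[0,5.5,0],"gripper":1}]'
cat > look.py <<'E'
from h import *
import sys
s=robot.observe();print(s["time"],s["ee_pos"]);im,d,i,W=grab("wrist"); save(sys.argv[1],im)
P=cloud(d,i,W);t=np.radians(6.87);ax=np.array([np.cos(t),np.sin(t)]);pp=np.array([-ax[1],ax[0]]);o=np.array([.4654,.1862])
T=(P[...,:2]-o)@ax;S=(P[...,:2]-o)@pp;Z=P[...,2]; hsv=cv2.cvtColor(im,cv2.COLOR_RGB2HSV)
h=(hsv[...,2]>60)&(hsv[...,1]<80)&(T>.08)&(T<.14)&(abs(S)<.06)&(Z>.02); print("head T",np.percentile(T[h],[1,99]),"S",np.percentile(S[h],[1,99]),"Z",np.percentile(Z[h],[50,95]),h.sum())
br=(hsv[...,0]<22)&(hsv[...,1]>80)&(abs(S)<.02)&(Z>.015)&(Z<.07)
for x in np.arange(-.12,.1,.02):
    k=br&(abs(T-x)<.006)
    if k.sum()>5: print("shaft x %.2f S %.4f top %.4f"%(x,np.median(S[k]),np.percentile(Z[k],95)))
E
python3 look.py w5
```

```text
time: 8.3
ee_pos: [0.5095, 0.192, 0.2228]
ee_rot: [[0.993, 0.119, 0.0], [0.119, -0.993, 0.0], [0.0, -0.0, -1.0]]
contact_force: [0.5, -0.4, 0.2]
grip_width: 0.0313
grasp_force: 0.0
8.3 [0.50947781 0.19203528 0.2227615 ]
head T [0.10116576 0.12202244] S [-0.04190864  0.04161532] Z [0.03010918 0.03271051] 4053
shaft x -0.10 S -0.0144 top 0.0439
shaft x -0.08 S 0.0010 top 0.0534
shaft x -0.06 S 0.0010 top 0.0501
shaft x -0.02 S 0.0003 top 0.0424
shaft x 0.00 S 0.0003 top 0.0398
shaft x 0.02 S 0.0003 top 0.0371
shaft x 0.04 S -0.0004 top 0.0345
shaft x 0.06 S -0.0004 top 0.0328
shaft x 0.08 S -0.0004 top 0.0312
```

```bash
python3 -m inch '[{"linear":[-0.0645,0.0005,0],"angular":[0,0,0],"gripper":1},{"linear":[-0.0645,0.0005,0],"angular":[0,0,0],"gripper":1},{"linear":[-0.0645,0.0005,0],"angular":[0,0,0],"gripper":1},{"linear":[-0.0645,0.0005,0.04],"angular":[0,0,0],"gripper":1},{"linear":[-0.0645,0.0005,0.075],"angular":[0,0,0],"gripper":1},{"linear":[-0.0645,0.0005,0.087],"angular":[0,0,0],"gripper":1},{"linear":[-0.0645,0.0005,0.087],"angular":[0,0,0],"gripper":1},{"linear":[-0.0645,0.0005,0.087],"angular":[0,0,0],"gripper":1}]'
```

```text
time: 9.02
ee_pos: [0.445, 0.1836, 0.1351]
ee_rot: [[0.993, 0.119, -0.003], [0.119, -0.993, -0.001], [-0.003, 0.0, -1.0]]
contact_force: [0.2, 0.4, 0.2]
grip_width: 0.0003
grasp_force: 0.0
```

```bash
python3 -m inch '[{"linear":[0,0,0.004],"angular":[0,0,0],"gripper":1},{"linear":[0,0,0.008],"angular":[0,0,0],"gripper":1},{"linear":[0,0,0.011],"angular":[0,0,0],"gripper":1},{"linear":[0,0,0.014],"angular":[0,0,0],"gripper":1},{"linear":[0,0,0.017],"angular":[0,0,0],"gripper":1},{"linear":[0,0,0.019],"angular":[0,0,0],"gripper":1},{"linear":[0,0,0.021],"angular":[0,0,0],"gripper":1},{"linear":[0,0,0.022],"angular":[0,0,0],"gripper":1},{"linear":[0,0,0.022],"angular":[0,0,0],"gripper":1},{"linear":[0,0,0.022],"angular":[0,0,0],"gripper":1}]'
```

```text
time: 9.85
ee_pos: [0.4454, 0.1838, 0.1136]
ee_rot: [[0.993, 0.119, -0.0], [0.119, -0.993, -0.0], [-0.0, 0.0, -1.0]]
contact_force: [0.4, -0.3, 0.2]
grip_width: 0.0004
grasp_force: 0.0
```

```bash
python3 -m inch '[{"linear":[0,0,0.001],"angular":[0,0,0],"gripper":1},{"linear":[0,0,0.002],"angular":[0,0,0],"gripper":1},{"linear":[0,0,0.002],"angular":[0,0,0],"gripper":1}]'; python3 -m inch '[{"linear":[0,0,-0.04],"angular":[0,0,0],"gripper":1},{"linear":[0,0,-0.08],"angular":[0,0,0],"gripper":1},{"linear":[-0.04,0,-0.12],"angular":[0,0,0],"gripper":1},{"linear":[-0.07,0,-0.16],"angular":[0,0,0],"gripper":1},{"linear":[-0.08,0,-0.2],"angular":[0,0,0],"gripper":1},{"linear":[-0.08,0,-0.2],"angular":[0,0,0],"gripper":1},{"linear":[-0.08,0,-0.2],"angular":[0,0,0],"gripper":1},{"linear":[-0.08,0,-0.2],"angular":[0,0,0],"gripper":1}]'
python3 look.py w6
```

```text
time: 10.1
ee_pos: [0.4457, 0.1839, 0.112]
ee_rot: [[0.993, 0.119, 0.0], [0.119, -0.993, 0.0], [0.0, -0.0, -1.0]]
contact_force: [-0.8, -1.1, 2.6]
grip_width: 0.0002
grasp_force: 1.5
time: 10.77
ee_pos: [0.3665, 0.1746, 0.3132]
ee_rot: [[0.993, 0.12, 0.004], [0.12, -0.993, 0.001], [0.004, -0.001, -1.0]]
contact_force: [0.6, -1.2, -0.3]
grip_width: 0.0003
grasp_force: 0.0
10.7667 [0.3665244  0.17455446 0.31321449]Traceback (most recent call last):
  File "look.py", line 6, in <module>
    h=(hsv[...,2]>60)&(hsv[...,1]<80)&(T>.08)&(T<.14)&(abs(S)<.06)&(Z>.02); print("head T",np.percentile(T[h],[1,99]),"S",np.percentile(S[h],[1,99]),"Z",np.percentile(Z[h],[50,95]),h.sum())
                                                                                           ~~~~~~~~~~~~~^^^^^^^^^^^^^
    return _quantile_unchecked(
        a, q, axis, out, overwrite_input, method, keepdims, weights)
    return _ureduce(a,
                    func=_quantile_ureduce_func,
    ...<5 lines>...
                    overwrite_input=overwrite_input,
                    method=method)
    r = func(a, **kwargs)
    result = _quantile(arr,
                       quantiles=q,
    ...<2 lines>...
                       out=out,
                       weights=wgt)
    slices_having_nans = np.isnan(arr[-1, ...])
                                  ~~~^^^^^^^^^
IndexError: index -1 is out of bounds for axis 0 with size 0
```

View pics/w6.png

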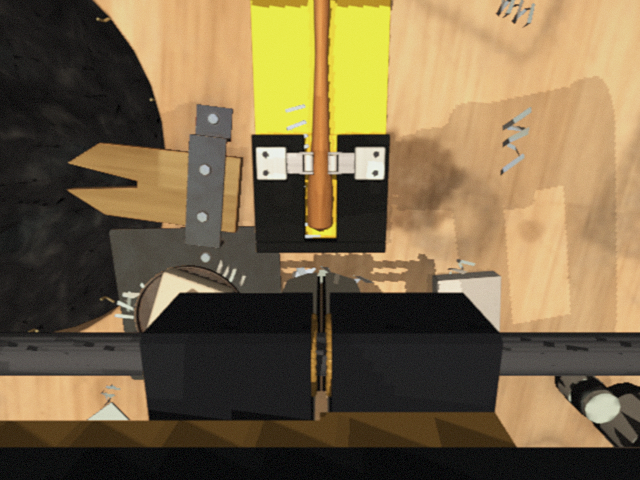

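The wrist view shows the handle (320,200) in its groove with the rollers closed over it at (320,163). The head is outside this picture, so I'll check heights in both cameras.

```bash
cat > fin.py <<'E'
from h import *
for n in("wrist","top"):
    im,d,i,W=grab(n)
    P=cloud(d,i,W);t=np.radians(6.87);ax=np.array([np.cos(t),np.sin(t)]);pp=np.array([-ax[1],ax[0]]);o=np.array([.4654,.1862])
    T=(P[...,:2]-o)@ax;S=(P[...,:2]-o)@pp;Z=P[...,2]
    for x in (-.11,-.095,-.08,-.035,-.02,0,.02,.04,.06,.08,.11):
        k=(abs(T-x)<.005)&(abs(S)<.005)
        if k.sum()>3: print(n,"x %.3f top %.4f"%(x,np.percentile(Z[k],80)))
    k=(abs(T-.11)<.02)&(abs(S)<.06)&(Z>.0295)
    if k.any(): print("head T",np.percentile(T[k],[2,98]),"S",np.percentile(S[k],[2,98]))
E
python3 fin.py
```

```text
wrist x -0.110 top 0.2874
wrist x -0.095 top 0.2643
wrist x -0.080 top 0.3474
wrist x -0.035 top 0.3933
wrist x -0.020 top 0.0276
wrist x 0.000 top 0.0269
wrist x 0.020 top 0.0263
wrist x 0.040 top 0.0258
wrist x 0.060 top 0.0268
wrist x 0.080 top 0.0248
top x -0.110 top 0.6497
top x -0.095 top 0.6507
top x -0.080 top 0.6472
top x -0.035 top 0.0294
top x -0.020 top 0.0296
top x 0.000 top 0.0281
top x 0.020 top 0.0268
top x 0.040 top 0.0273
top x 0.060 top 0.0283
top x 0.080 top 0.0280
top x 0.110 top 0.0338
head T [0.09159967 0.12890827] S [-0.05670528  0.05747992]
```

The handle top at x = -20 mm is 29 mm up and the head top is 33 to 34 mm up. Both are home values, and the gripper is well clear.

```bash
python3 -c "
from workcell import job_done; print(job_done())"
```

```text
the job is handed in; nothing more can be done
None
```

The planishing hammer is home in its tray, head in the wide pocket and handle under the rollers, lying flat by the measured heights; the arm is clear, the bowl and cutters were never touched, and the job was handed in after about 11 s of robot time.

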